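Lay out the riveting tooling for the next batch

ROBOT

A 6-joint arm with a two-finger parallel gripper is mounted at the origin on the work surface. World frame = base frame: x ahead of the robot, y to its left, z up, the work surface at z = 0. Lengths are in m, angles in degrees, forces in N, time in s.
With the tool pointing down it reaches from about 0.325 to 0.775 m from the base axis. Payload 5.5 kg.
Tool frame: the origin (TCP) lies at the centre of the arm's flange, where the gripper is bolted on; the fingertips stand 182 mm ahead of it and the grasp point (between the pads) lies 163 mm ahead of it; z points along the fingers, y is the line along which they close (so a half turn about z gives the same grasp; the last joint's range is limited). The gripper opens to 88 mm and grips with 3 to 60 N. Pads are 20 mm wide; open, the fingers measure 115 mm over their backs; the gripper's body (75 mm by 178 mm) begins 61 mm behind the grasp point.
Start: joints at [66.079, 5.22, 70.514, -0, 104.267, -3.249], TCP at [0.212, 0.561, 0.405] pointing down, gripper open.
Joint ranges: [-164.24, 164.24], [-49.07, 125.15], [9.68, 141.18], [-86.29, 266.29], [3.28, 154.24], [-151.56, 151.56]. Speed limits (degrees/s): [147.25, 147.25, 172.46, 180, 180, 180].

INTERFACE

Orientations are given as [roll, pitch, yaw] about the fixed x, y, z axes, in that order (R = Rz(yaw) Ry(pitch) Rx(roll)).
In Python, from station import r gives the robot as it stands. The module is installed in compiled form; this text tells all that it offers. Calls block until the motion is done:
- r.reach(position, orientation): joint-space move of the TCP to a pose.
- r.servo_line(position, rotation=None, speed=0.15): straight line of the TCP; rotation=None keeps the orientation; speed is the mean speed in m/s.
- r.move_joints(angles): joint-space move.
- r.let_go() and r.grab(squeeze=None): open the fingers fully, or close them until they stop; squeeze is the grip in N (None keeps the last).
- r.wait(seconds).
- r.inverse_kinematics(position, orientation): joint angles nearest the present ones, or None.
- r.sense(): the state.
- r.snapshot(name): name is "scene" or "top"; returns a dict with "frame" (384x512x3 uint8, red, green, blue), "fx", "fy", "cx", "cy" (pixels), "dist_coeffs" ([k1, k2, p1, p2, k3] as OpenCV has them; the pictures are not rectified), "R" (3x3) and "t" (3): a world point X has camera coordinates R X + t. Camera axes: x right, y down, z forward; pixel columns grow to the right and rows downward; lengths in m; the calibration is good to about 2 mm. A picture is of the moment at which its call begins. There is no depth.
A pose or a line that the arm cannot do raises r.IKError and nothing moves.
- r.hand_in(): hands the job in; it is judged then, once.
The state is a dict: "clock": time; "joints": joint angles; "joint_vel": joint speeds; "joint_torque": joint torques, N m; "tcp_pos": TCP position; "orientation": TCP orientation; "contact_force": force on the tool from outside, world axes, zero at the start; "torque": the same for the moment, N m; "opening": finger opening in m; "gripper_force": force on a finger pad.
Only numpy, scipy, OpenCV 4.12 (cv2) and the standard library are available. Lean on these libraries where they do the work, as an engineer would, in place of code of your own. Each camera call takes 0.05 s, during which the arm holds its last target. There are 200 camera calls.

TASK

Set out the riveting tooling for the next batch: stand the anvil, pin up, on the middle of the die block and slip the collar over its pin so that it rests flat on the anvil. Stand the punch upright on the table squarely in front of the die block (off the middle of its robot-side face) with a gap of about 30 mm to the green base, and lay the step gauge flat on the table, step up, about midway between the die block and the button box. Leave the grease jar, the hex bolt and the wrench where they are, and let go of everything at the end.

Things in the scene. Friction and masses are not known exactly. Their poses are not given: they have to be found in the camera images.
- anvil: loose turned bright-steel cylinder, 42 mm diameter and 30 mm high, with a thin upright pin on top (12 mm diameter, 15 mm straight then tapering to a blunt end 22 mm above the shoulder; 52 mm high in all); starts upright on the table; origin at the centre of its underside, z up along the pin; 0.30 kg
- collar: loose thick steel ring lying flat on the table, 54 mm outside diameter, 24 mm bore, 18 mm high; origin on its axis at the underside, z along the axis; 0.12 kg
- punch: loose dark-steel punch standing upright on the table: plain cylinder 36 mm in diameter up to 48 mm, then tapering to a 12 mm blunt nose, 74 mm high in all; origin at the centre of its flat underside, z up towards the nose; 0.35 kg
- step_gauge: loose aluminium stepped gauge block lying flat: 30 mm (its x) by 70 mm (its y), 20 mm high on its -y half and 32 mm high on its +y half; origin at the centre of its underside, z up; 0.16 kg
- die_block: fixed die block: green square base 90 x 90 mm, 15 mm high, with a dark-steel block 64 x 64 mm on its middle whose flat top is 40 mm above the table; origin at the centre of its underside; its x axis points away from the robot (turned at most about 9 degrees), so its front face is its -x side, 45 mm from the origin; y to the left
- button_box: fixed control box, black below and yellow above, 70 mm (its x) by 100 mm (its y), 50 mm high, with a green push button on top reaching 62 mm; origin at the centre of its underside; x away from the robot (turned at most about 9 degrees). It stands left or right of the die block, their centres 250 to 350 mm apart in y
- grease_jar: bystander: loose white jar with a black cap, 40 mm diameter, 55 mm high; origin at the centre of its underside
- hex_bolt: bystander: loose steel hex bolt standing on its head (26 mm across flats, 11 mm high) with a 16 mm shank upwards, 56 mm high; origin at the centre of its underside
- wrench: bystander: loose steel wrench, 170 mm long, lying across the far side of the work area (its length roughly left to right); origin under its middle, x along its length
There are look-alikes about, which are no part of the job. Leave any red look-alike of the anvil alone.

How it is judged:
By the outcome, as a careful person would: the job done as asked, in the order asked, and still so for the second after the job is handed in, with the robot touching nothing.
It also fails if it takes over 99 s, if anything falls off the work surface, if the arm or the gripper's body presses on something with over 40 N, if the wrist force passes 120 N, or if a joint passes its speed limit or range.

## Working session

There is one attempt and no reset: what is moved stays moved. The work goes in short steps, each a Python script; the robot and the scene stay as the last script left them, time stands still between calls to the robot, and variables do not carry over. Pictures are saved under pics/ and viewed, at most 14 in all, crops included, and the job is handed in when it is done.

```bash
mkdir -p pics
cat > h.py <<'E'
import numpy as np, cv2
from station import r
def snap(name):
    return r.snapshot(name)
def KD(s): return np.array([[s["fx"],0,s["cx"]],[0,s["fy"],s["cy"]],[0,0,1.]]), np.array(s["dist_coeffs"],float)
def ray(s,uv,z):
    K,D=KD(s); R=np.array(s["R"]);t=np.array(s["t"])
    p=cv2.undistortPoints(np.array(uv,float).reshape(-1,1,2),K,D).reshape(-1,2)
    d=np.c_[p,np.ones(len(p))]@R; c=-R.T@t
    z=np.broadcast_to(z,len(p))
    return c+d*((z-c[2])/d[:,2])[:,None]
def proj(s,X):
    K,D=KD(s); R=np.array(s["R"]);t=np.array(s["t"],float)
    return cv2.projectPoints(np.array(X,float).reshape(-1,1,3),cv2.Rodrigues(R)[0],t,K,D)[0].reshape(-1,2)
def save(s,fn,crop=None,k=1):
    im=s["frame"][:,:,::-1]
    if crop: a,b,c,d=crop; im=im[b:d,a:c]
    cv2.imwrite("pics/"+fn,cv2.resize(im,None,fx=k,fy=k,interpolation=cv2.INTER_CUBIC))
E
python3 - <<'E'
from h import *
import pickle
for n in ("top","scene"):
    s=snap(n); save(s,n+"0.png",k=1.5); pickle.dump(s,open(n+"0.pkl","wb"))
    R=np.array(s["R"]);print(n,-R.T@np.array(s["t"]),R[2],s["fx"],s["dist_coeffs"])
print(r.sense())
E
```

```text
top [0.43564698 0.04278947 1.05899878] [ 0.17158073  0.00457336 -0.98515945] 396.1530378932527 [-0.03374039  0.          0.          0.          0.        ]
scene [1.39703185 0.68173549 0.82053886] [-0.60925633 -0.50327234 -0.61279986] 489.6600278884107 [-0.10754538  0.          0.          0.          0.        ]
{'clock': 0.1, 'joints': array([ 6.60816289e+01,  5.25923292e+00,  7.05754987e+01,  2.06784759e-03,
        1.04264727e+02, -3.24796992e+00]), 'joint_vel': array([ 0.04094082, -0.11207265, -0.07520035, -0.02993155,  0.02142354,
       -0.09890962]), 'joint_torque': array([ 1.87627855e-03, -4.47858703e+01, -4.07567954e+01,  6.99177082e-02,
        2.84378207e-02, -8.68825464e-05]), 'tcp_pos': array([0.21180806, 0.56143365, 0.40360996]), 'orientation': array([-1.79900815e+02, -7.63679231e-03,  1.59330100e+02]), 'contact_force': array([0.21112491, 0.6097622 , 0.32961939]), 'torque': array([ 0.00623744, -0.03833143,  0.01640839]), 'gripper_force': 0.0, 'opening': 0.08766654727850068}
```

View pics/top0.png

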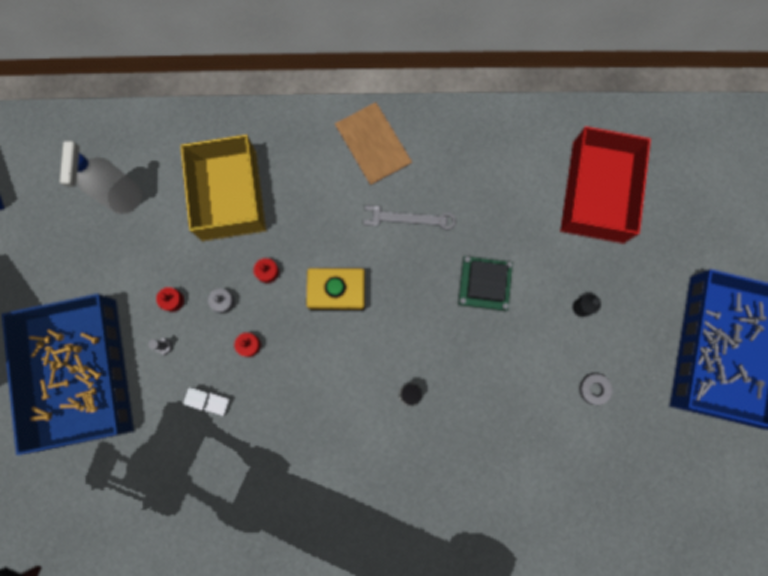

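View pics/scene0.png

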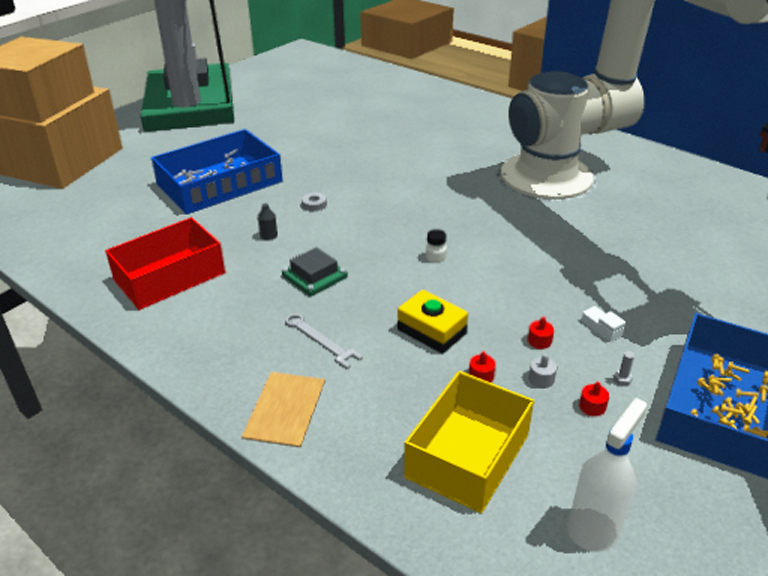

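Candidates for the anvil, in 1.5x top-picture pixels: the grey one with a pin at (219,300), and red look-alikes at (169,299), (266,270) and (247,344), which I exclude. Other picks:
- **Collar:** grey ring (596,389).
- **Punch:** (587,304), dark with a tapering nose. The jar at (413,392) also looks dark from above, but the scene view shows it is white with a black cap.
- **Gauge:** (206,401).
- **Bolt:** (162,344).

Next is a close crop with rough model outlines.

```bash
cat > m.py <<'E'
from h import *
def circ(c,rad,z,n=40):
    a=np.linspace(0,2*np.pi,n); return np.c_[c[0]+rad*np.cos(a),c[1]+rad*np.sin(a),np.full(n,z)]
def rect(p,hx,hy,z,y0=0):
    a=np.radians(p[2]);q=np.array([[-hx,-hy],[hx,-hy],[hx,hy],[-hx,hy],[-hx,-hy]],float);q[:,1]+=y0
    R=np.array([[np.cos(a),-np.sin(a)],[np.sin(a),np.cos(a)]]);q=q@R.T+p[:2]
    return np.c_[q,np.full(5,z)]
def loops(n,p):
    if n=="anvil": return [circ(p,.021,0),circ(p,.021,.03),circ(p,.006,.045)]
    if n=="collar": return [circ(p,.027,0),circ(p,.027,.018),circ(p,.012,.018)]
    if n=="punch": return [circ(p,.018,0),circ(p,.018,.048),circ(p,.006,.074)]
    if n=="gauge": return [rect(p,.015,.035,0),rect(p,.015,.0175,.02,-.0175),rect(p,.015,.0175,.032,.0175)]
    if n=="die": return [rect(p,.045,.045,.015),rect(p,.032,.032,.04)]
    if n=="box": return [rect(p,.035,.05,.05),rect(p,.035,.05,0)]
def sheet(s,P,fn,w=53,k=5,draw=True):
    tiles=[]
    for n,p in P.items():
        c=proj(s,[[p[0],p[1],.02]])[0]; o=np.round(c-w/2).astype(int)
        im=s["frame"][o[1]:o[1]+w,o[0]:o[0]+w,::-1]
        im=cv2.resize(im,None,fx=k,fy=k,interpolation=cv2.INTER_CUBIC)
        im=cv2.convertScaleAbs(im,alpha=1.4,beta=15)
        if draw:
            for L in loops(n,p):
                q=((proj(s,L)-o+.5)*k-.5)
                cv2.polylines(im,[np.round(q*8).astype(np.int32)],False,(255,0,255),1,cv2.LINE_AA,3)
        print(n,o); tiles.append(im)
    cv2.imwrite("pics/"+fn,np.vstack([np.hstack(tiles[:3]),np.hstack(tiles[3:])]))
E
python3 - <<'E'
from m import *
import pickle
s=pickle.load(open("top0.pkl","rb")); s2=pickle.load(open("scene0.pkl","rb"))
px={"anvil":(220,299,.03),"collar":(596,389,.018),"punch":(587,304,.04),"gauge":(206,401,.02),"die":(486,283,.02),"box":(336,288,.05)}
P={n:[*ray(s,[[u/1.5,v/1.5]],z)[0][:2],0] for n,(u,v,z) in px.items()}
P["gauge"][2]=75
for n in P: print(n,np.round(P[n],3))
sheet(s,P,"s1.png")
E
```

```text
anvil [0.598 0.328 0.   ]
collar [ 0.436 -0.326  0.   ]
punch [ 0.582 -0.313  0.   ]
gauge [ 0.421  0.349 75.   ]
die [ 0.624 -0.142  0.   ]
box [0.612 0.122 0.   ]
anvil [121 173]
collar [371 233]
punch [362 177]
gauge [111 241]
die [297 162]
box [198 167]
```

View pics/s1.png

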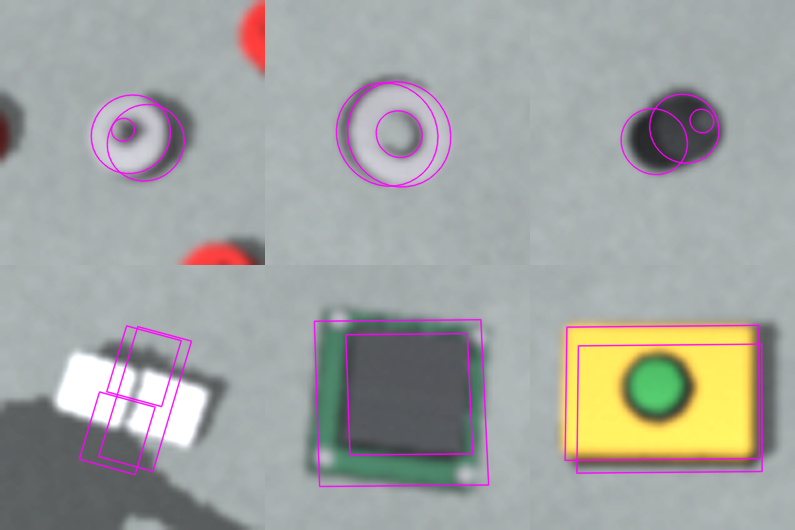

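The crops confirm the bright-steel anvil (pin at tile pixel (124,129), i.e. frame about (146,199)), with red look-alikes beside it that I won't touch. The collar, punch, die block and box outlines also fit. The gauge's long axis runs roughly left to right, so its yaw is about -15 degrees. I'll refine with an edge fit in both cameras.

```bash
cat > fit.py <<'E'
from m import *
from scipy.optimize import minimize
def dens(L):
    t=np.linspace(0,1,13)[:-1,None]; return np.vstack([a+(b-a)*t for a,b in zip(L[:-1],L[1:])])
def grad(s):
    g=cv2.GaussianBlur(s["frame"].astype(np.float32),(0,0),.8)
    m=np.sqrt(sum(cv2.Sobel(g,cv2.CV_32F,i,1-i)**2 for i in(0,1)).sum(2))
    return cv2.GaussianBlur(np.minimum(m,150),(0,0),.8)
TOP={"anvil":[1],"collar":[1,2],"punch":[1],"gauge":[1,2],"die":[0,1],"box":[0]}
def fit(n,p0,views):
    G=[(s,grad(s)) for s in views]; sc=np.array([.001,.001,1.])
    rot=n in("gauge","die","box"); p0=np.array(p0,float)
    def f(d):
        p=p0.copy(); p[:len(d)]+=d*sc[:len(d)]; v=0
        for s,g in G:
            q=np.vstack([dens(loops(n,p)[i]) for i in TOP[n]]); u=proj(s,q).astype(np.float32)
            v-=cv2.remap(g,u[:,0].reshape(-1,1),u[:,1].reshape(-1,1),cv2.INTER_LINEAR).mean()
        return v
    best=None
    for a in ((-5,0,5) if rot else (0,)):
        for dx in(-4,0,4):
            for dy in(-4,0,4):
                o=minimize(f,[dx,dy,a][:3 if rot else 2],method="Nelder-Mead",options=dict(initial_simplex=None,xatol=.05,fatol=.01))
                if best is None or o.fun<best.fun: best=o
    p=p0.copy(); p[:len(best.x)]+=best.x*sc[:len(best.x)]; return p,best.fun
E
python3 - <<'E'
from fit import *
import pickle,json
s=pickle.load(open("top0.pkl","rb")); s2=pickle.load(open("scene0.pkl","rb"))
P={"anvil":[.598,.328,0],"collar":[.436,-.326,0],"punch":[.582,-.313,0],"gauge":[.421,.349,-15],"die":[.624,-.142,-5],"box":[.612,.122,0]}
Q={}
for n,p in P.items():
    v=[fit(n,p,V) for V in([s],[s2],[s,s2])]
    if n=="gauge":
        w=[fit(n,[p[0],p[1],165],V) for V in([s],[s2],[s,s2])]
        print("gauge alt",[(np.round(a,4),round(b)) for a,b in w])
        if w[2][1]<v[2][1]: v=w
    print(n,[(np.round(a,4).tolist(),round(b)) for a,b in v]); Q[n]=v[2][0].tolist()
json.dump(Q,open("P.json","w"))
sheet(s,Q,"s2.png"); 
import shutil
sheet(s2,Q,"s3.png",w=53)
E
```

```text
anvil [([0.5975, 0.315, 0.0], -130), ([0.6009, 0.3332, 0.0], -124), ([0.5984, 0.3306, 0.0], -228)]
collar [([0.4355, -0.3277, 0.0], -104), ([0.4547, -0.3099, 0.0], -142), ([0.4363, -0.3268, 0.0], -227)]
punch [([0.5828, -0.3146, 0.0], -123), ([0.5816, -0.317, 0.0], -132), ([0.5827, -0.3148, 0.0], -253)]
gauge alt [(array([  0.4212,   0.3495, 165.0259]), -145), (array([  0.4213,   0.3502, 216.4417]), -134), (array([  0.4207,   0.3512, 172.6095]), -247)]
gauge [([0.4211, 0.3492, -17.0468], -146), ([0.4223, 0.3495, -14.0413], -139), ([0.4215, 0.3494, -16.5075], -285)]
die [([0.6244, -0.1397, -7.7249], -108), ([0.6279, -0.139, -11.8232], -133), ([0.6267, -0.1399, -9.5944], -239)]
box [([0.612, 0.1241, 0.5832], -146), ([0.6176, 0.1285, -1.0286], -147), ([0.6143, 0.1257, -0.8292], -283)]
anvil [120 173]
collar [371 233]
punch [363 177]
gauge [111 241]
die [297 161]
box [197 167]
anvil [334 220]
collar [182 104]
punch [152 125]
gauge [375 186]
die [183 152]
box [261 188]
```

View pics/s3.png

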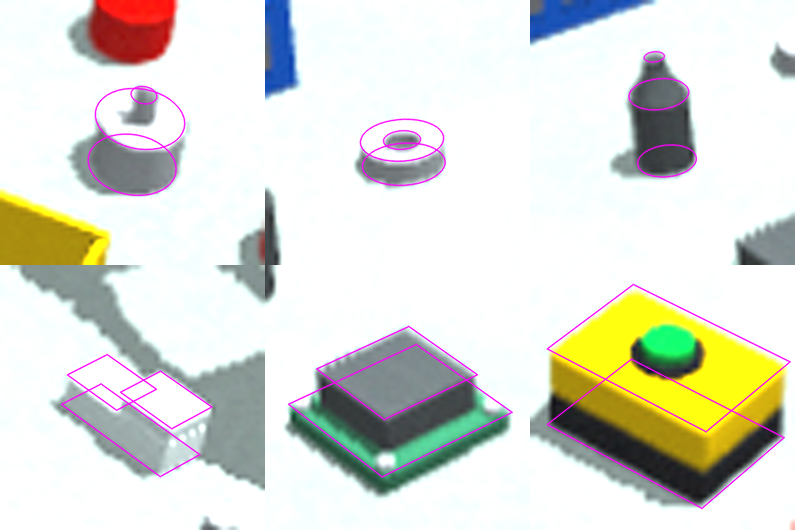

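View pics/s2.png

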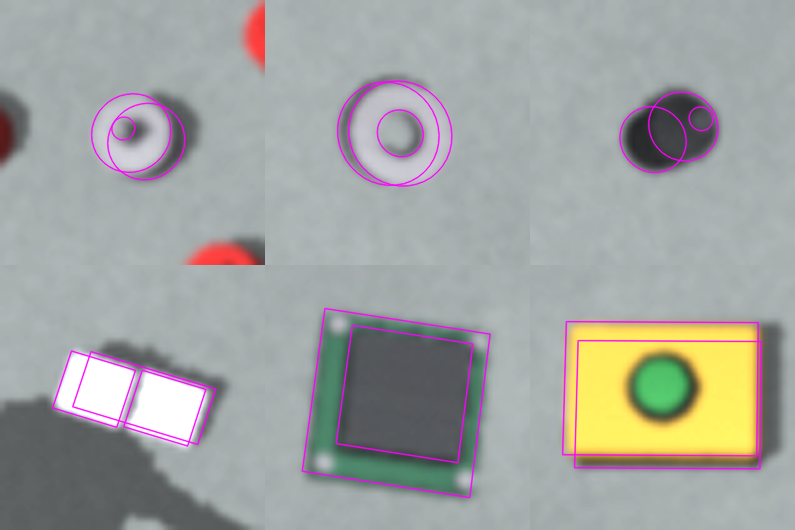

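The gauge, punch, collar and anvil fits are good, and the step gauge's high half lies at its left (+y) end. The yaw of the die and box is less certain, so I'll check those with colour masks.

Run:
```python
from h import *
import pickle
for vn in("top","scene"):
    s=pickle.load(open(vn+"0.pkl","rb")); im=s["frame"]; k=6
    def go(n,ctr,z,f,w=36):
        c=proj(s,[[*ctr,z]])[0]; o=np.round(c-w).astype(int)
        t=cv2.resize(im[o[1]:o[1]+2*w,o[0]:o[0]+2*w],None,fx=k,fy=k,interpolation=cv2.INTER_CUBIC).astype(int)
        m=f(t[...,0],t[...,1],t[...,2]).astype(np.uint8)
        cs=cv2.findContours(m,cv2.RETR_EXTERNAL,cv2.CHAIN_APPROX_NONE)[0]
        cc=max(cs,key=cv2.contourArea)[:,0]
        X=ray(s,(cc+.5)/k-.5+o,z)[:,:2]*1000
        (x,y),(a,b),g=cv2.minAreaRect(X.astype(np.float32)); print(vn,n,"c",round(x,1),round(y,1),"size",round(a,1),round(b,1),"ang",round((g+45)%90-45,1))
    d=[(.627,-.14),(.614,.125)]
    print(vn, im[tuple(np.round(proj(s,[[.625,-.14,.04]])[0][::-1]).astype(int))], im[tuple(np.round(proj(s,[[.66,-.14,.015]])[0][::-1]).astype(int))])
    go("box",d[1],.05,lambda R,G,B:(R>120)&(G>110)&(R-B>60) if vn=="top" else (R>200)&(G>190)&(B<120))
    go("blk",d[0],.04,lambda R,G,B:(abs(R-G)<14)&(R<(85 if vn=="top" else 120))&(R>(0 if vn=="top" else 60)))
    if vn=="top": go("base",d[0],.015,lambda R,G,B:((G-R>12)|((abs(R-G)<14)&(R<85))))
```

```text
top [51 53 55] [50 52 54]
top box c 613.6 125.1 size 97.9 68.7 ang -0.5
top blk c 628.6 -143.2 size 69.1 74.0 ang -8.2
top base c 625.2 -140.5 size 92.8 93.9 ang -7.9
scene [80 89 90] [26 62 45]
scene box c 615.9 127.1 size 98.9 67.7 ang -0.8
scene blk c 633.8 -137.5 size 71.1 75.2 ang -12.2
```

```bash
cat > act.py <<'E'
from h import *
G=.163
def ori(phi):
    """tool down, fingers closing along world angle phi; pick the half turn with j6 nearest 0"""
    return [[180,0,(phi+90+k+180)%360-180] for k in(0,180)]
def above(x,y,z,phi):
    c=[(abs(j[5]),o) for o in ori(phi) for j in[r.inverse_kinematics([x,y,z+G],o)] if j is not None]
    o=min(c)[1]; r.reach([x,y,z+G],o); return o
def rep(m):
    s=r.sense(); print(m,"t",round(s["clock"],1),"tcp",np.round(s["tcp_pos"],4),"open",round(s["opening"],4),"F",np.round(s["contact_force"],1),"grip",round(s["gripper_force"],1))
def pick(x,y,zg,phi,lift=.12,squeeze=30):
    above(x,y,zg+lift,phi); rep("above")
    r.servo_line([x,y,zg+G],speed=.12); rep("down")
    r.grab(squeeze); rep("grabbed")
    r.servo_line([x,y,zg+lift+G],speed=.2); rep("lifted")
def place(x,y,zg,phi,lift=.1,release=True):
    above(x,y,zg+lift,phi); rep("above")
    r.servo_line([x,y,zg+.012+G],speed=.15)
    r.servo_line([x,y,zg+.0005+G],speed=.03); rep("down")
    if release:
        r.let_go(); r.servo_line([x,y,zg+lift+G],speed=.2); rep("clear")
E
python3 - <<'E'
from act import *
import pickle
pick(.598,.330,.022,-13)
s=snap("scene"); save(s,"a1.png",(280,130,440,250),5)
E
```

```text
above t 1.8 tcp [0.5973 0.3311 0.3056] open 0.0878 F [ 0.5  0.7 -0.4] grip 0.0
down t 2.9 tcp [0.5983 0.3302 0.1864] open 0.0882 F [ 0.2 -0.6 -0.6] grip 0.0
grabbed t 3.7 tcp [0.5979 0.33   0.185 ] open 0.0414 F [-1.2  0.8  0.3] grip 30.0
lifted t 4.5 tcp [0.5978 0.3299 0.303 ] open 0.0416 F [ 0.   0.1 -2.8] grip 30.0
```

View pics/a1.png

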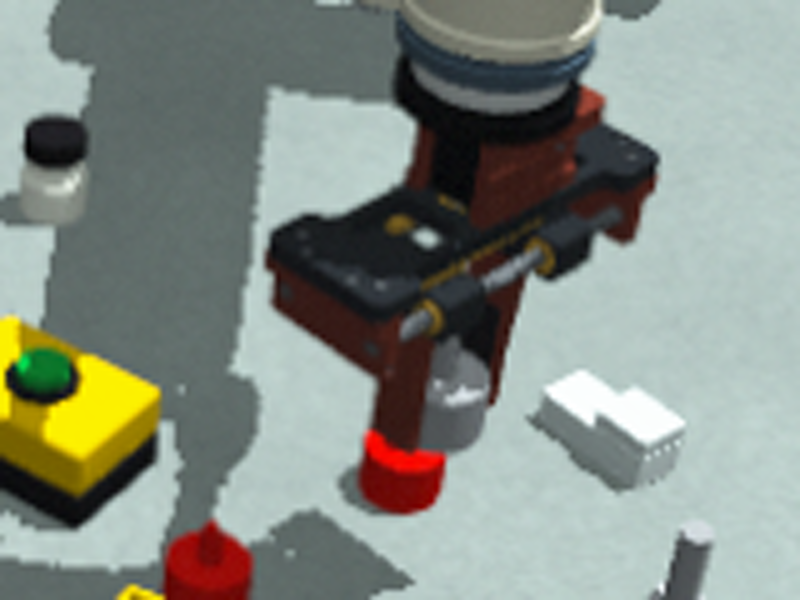

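The bright-steel anvil hangs upright between the pads at (455,395) in the crop. The opening of 41.5 mm matches its 42 mm diameter, and the red look-alikes have not moved. I'll place it on the die block.

Run:
```python
from act import *
from m import loops,sheet
import pickle
place(.625,-.140,.062,-8)
r.reach([.5,.1,.4],[180,0,90]) 
t=snap("top"); c=snap("scene"); pickle.dump((t,c),open("b.pkl","wb"))
from h import save
tiles=[]
for s in(t,c):
    q=proj(s,[[.625,-.14,.05]])[0]; o=np.round(q-32).astype(int)
    im=cv2.resize(s["frame"][o[1]:o[1]+64,o[0]:o[0]+64,::-1],None,fx=6,fy=6,interpolation=cv2.INTER_CUBIC); im=cv2.convertScaleAbs(im,alpha=1.2)
    P=[loops("die",[.625,-.14,-8])[1], loops("die",[.625,-.14,-8])[0], loops("anvil",[.625,-.14,0])[1]+[0,0,.04],loops("anvil",[.625,-.14,0])[0]+[0,0,.04]]
    for L in P: cv2.polylines(im,[np.round(((proj(s,L)-o+.5)*6-.5)*8).astype(np.int32)],False,(255,0,255),1,cv2.LINE_AA,3)
    tiles.append(im)
cv2.imwrite("pics/b1.png",np.hstack(tiles)); rep("end")
```

```text
above t 6.2 tcp [ 0.6253 -0.1389  0.3249] open 0.0412 F [-0.1 -0.7 -2.2] grip 30.0
down t 7.5 tcp [ 0.6249 -0.14    0.2253] open 0.0415 F [ 1.6 -0.7 -3.3] grip 30.0
clear t 9.0 tcp [ 0.6249 -0.14    0.3238] open 0.088 F [ 0.  -0.2 -0.3] grip 0.0
end t 10.2 tcp [0.5007 0.099  0.3989] open 0.0881 F [-0.6  1.2  0.2] grip 0.0
```

View pics/b1.png

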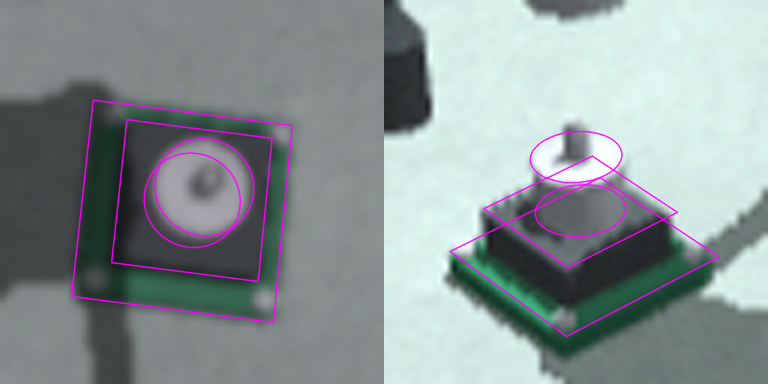

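Left half: the anvil stands upright in the middle of the block, with its pin at about (205,180). Right half: it is upright on the block top, with its shoulder where predicted. The collar is next.

Run:
```python
from act import *
from m import loops
pick(.436,-.327,.022,0)
import math
place(.625,-.140,.092,-8)
r.reach([.5,.1,.4],[180,0,90]) 
t=snap("top"); c=snap("scene"); tiles=[]
for s in(t,c):
    q=proj(s,[[.625,-.14,.06]])[0]; o=np.round(q-32).astype(int)
    im=cv2.resize(s["frame"][o[1]:o[1]+64,o[0]:o[0]+64,::-1],None,fx=6,fy=6,interpolation=cv2.INTER_CUBIC); im=cv2.convertScaleAbs(im,alpha=1.1)
    for L in loops("collar",[.625,-.14,0]): cv2.polylines(im,[np.round(((proj(s,L+[0,0,.07])-o+.5)*6-.5)*8).astype(np.int32)],False,(255,0,255),1,cv2.LINE_AA,3)
    tiles.append(im)
cv2.imwrite("pics/c1.png",np.hstack(tiles)); rep("end")
```

```text
above t 11.8 tcp [ 0.4365 -0.3263  0.3054] open 0.0876 F [ 0.2 -0.2 -0.6] grip 0.0
down t 13.0 tcp [ 0.4363 -0.3272  0.186 ] open 0.0878 F [-0.7  0.1 -0.3] grip 0.0
grabbed t 13.6 tcp [ 0.436  -0.327   0.1851] open 0.0535 F [-0.4  0.8  1.1] grip 30.0
lifted t 14.4 tcp [ 0.4358 -0.3268  0.3034] open 0.0536 F [ 0.2  0.5 -2.8] grip 30.0
above t 15.4 tcp [ 0.6246 -0.1408  0.3539] open 0.0533 F [ 0.8  0.7 -0.6] grip 30.0
down t 16.7 tcp [ 0.625  -0.1399  0.2553] open 0.0538 F [-0.3 -0.3 -1.7] grip 30.0
clear t 18.0 tcp [ 0.625  -0.14    0.3538] open 0.0876 F [-0.6  0.1  0.1] grip 0.0
end t 19.2 tcp [0.5007 0.099  0.3992] open 0.0876 F [-0.8  0.2  0.4] grip 0.0
```

View pics/c1.png

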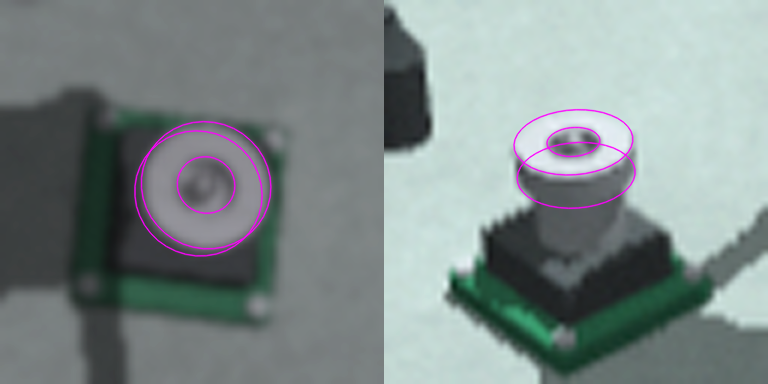

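The collar sits flat on the anvil with the pin centred in its bore: left ring about (205,185), right (573,142), both on the predicted outline. The punch and gauge come next.

Run:
```python
from act import *
from m import loops
import pickle
pick(.5828,-.3146,.030,82)
assert .034<r.sense()["opening"]<.038
place(.533,-.127,.030,82,lift=.12)
pick(.4213,.3493,.022,-16.5)
assert .027<r.sense()["opening"]<.033
place(.6195,-.008,.022,-4)
r.reach([.45,.3,.4],[180,0,90]); rep("end")
t=snap("top"); c=snap("scene"); pickle.dump((t,c),open("d.pkl","wb")); tiles=[]
for s,w in((t,66),(c,66)):
    q=proj(s,[[.6,-.06,.02]])[0]; o=np.round(q-w).astype(int)
    im=cv2.resize(s["frame"][o[1]:o[1]+2*w,o[0]:o[0]+2*w,::-1],None,fx=3,fy=3,interpolation=cv2.INTER_CUBIC); im=cv2.convertScaleAbs(im,alpha=1.1)
    for n,p in(("punch",[.533,-.127,0]),("gauge",[.6195,-.008,-4]),("die",[.625,-.14,-8])):
        for L in loops(n,p)[:3 if n!="die" else 1]: cv2.polylines(im,[np.round(((proj(s,L)-o+.5)*3-.5)*8).astype(np.int32)],False,(255,0,255),1,cv2.LINE_AA,3)
    tiles.append(im)
cv2.imwrite("pics/d1.png",np.hstack(tiles)); save(t,"d2.png",k=1.5)
```

```text
above t 20.8 tcp [ 0.5832 -0.3138  0.3135] open 0.0874 F [-0.4 -0.5  0.1] grip 0.0
down t 21.9 tcp [ 0.5831 -0.3148  0.1943] open 0.0878 F [-0.2  0.1  0.2] grip 0.0
grabbed t 22.8 tcp [ 0.5828 -0.3146  0.193 ] open 0.035 F [ 0.3 -1.2 -0.6] grip 30.0
lifted t 23.6 tcp [ 0.5826 -0.3145  0.311 ] open 0.0353 F [ 1.2  0.2 -2.4] grip 30.0
above t 24.4 tcp [ 0.5331 -0.1276  0.3123] open 0.0351 F [ 0.4 -0.1 -2.3] grip 30.0
down t 25.8 tcp [ 0.5329 -0.127   0.1934] open 0.035 F [ 1.3 -0.2 -2.4] grip 30.0
clear t 27.4 tcp [ 0.5328 -0.1269  0.3117] open 0.0877 F [-0.8  0.5  0.2] grip 0.0
above t 29.2 tcp [0.4219 0.3486 0.3049] open 0.088 F [ 0.3  0.  -0.1] grip 0.0
down t 30.4 tcp [0.4216 0.3495 0.1861] open 0.0879 F [0.2 0.3 0.7] grip 0.0
grabbed t 31.3 tcp [0.4213 0.3493 0.185 ] open 0.0298 F [-0.6  0.1  0.2] grip 29.9
lifted t 32.0 tcp [0.4211 0.3491 0.3034] open 0.03 F [-0.3 -0.6 -2.4] grip 29.9
above t 33.6 tcp [ 0.6194 -0.007   0.2848] open 0.0297 F [-0.1  0.7 -1.7] grip 29.9
down t 34.8 tcp [ 0.6194 -0.0081  0.1853] open 0.03 F [ 0.6 -0.7 -1.7] grip 29.9
clear t 36.5 tcp [ 0.6193 -0.008   0.2839] open 0.0879 F [0.5 0.1 0.3] grip 0.0
end t 37.9 tcp [0.4506 0.2994 0.3991] open 0.0881 F [-0.3 -0.5  0.1] grip 0.0
```

View pics/d1.png

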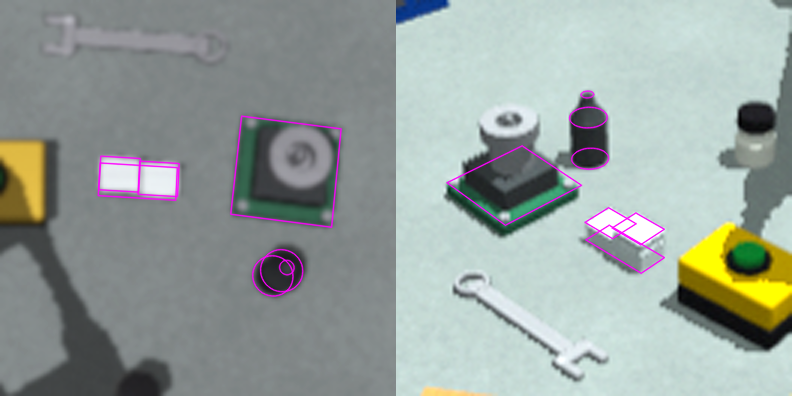

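View pics/d2.png

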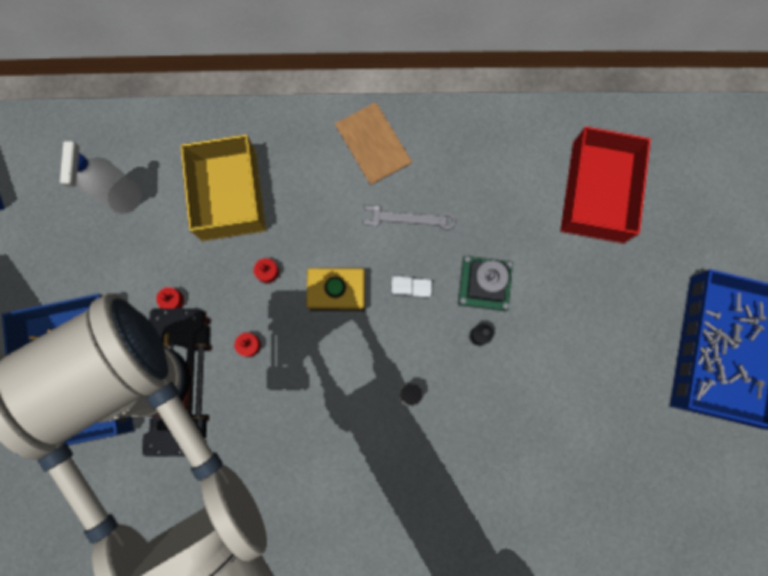

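The punch stands on its target outline in front of the die at crop (278,272), and the gauge lies step up midway between the die block and the box at (138,178). The collar stack is intact, and the jar (412,392) and wrench (410,217) are where they were. The bolt is hidden by the arm, but nothing went near it. The gripper is open and clear, so I'm handing in.

```bash
python3 -c "
from station import r
print(r.hand_in())"
```

```text
the job is handed in; nothing more can be done
None
```

The job is handed in at about 38 s of the 99 s: the anvil is on the die block with the collar flat over its pin, the punch stands in front with a gap of about 30 mm, the gauge lies step up midway to the button box, everything is released, and the jar and wrench are unmoved; the bolt was hidden by the arm in the last picture, though the gripper was never lowered near it.

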